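Test the charger's safety switch, then load the battery packs

ROBOT

A 7-joint arm with a two-finger parallel gripper is mounted at the origin on the work surface. World frame = base frame: x ahead of the robot, y to its left, z up, the work surface at z = 0. Lengths are in mm, angles in degrees, forces in N, time in s.
With the tool pointing down it reaches from about 425 to 825 mm from the base axis. Payload 3.6 kg.
Tool frame: the origin (TCP) lies on the centre line of the jaws, within the pads' length; the fingertips stand 14 mm ahead of it and the grasp point (between the pads) lies 5 mm behind it (arm.tip_extent is the distance from the TCP to the fingertips, in mm); z points along the fingers, y is the line along which they close (so a half turn about z gives the same grasp; the last joint's range is limited). The gripper opens to 85 mm and grips with 20 to 120 N. Pads are 22 mm wide; open, the fingers measure 114 mm over their backs; the gripper's body (76 mm by 85 mm) begins 54 mm behind the grasp point. The pads swing forward as they close: fully open they stand 13 mm farther back than shut.
Start: joints at [65.976, 35.231, -0.722, 81.555, 0.464, 63.22, -2.315], TCP at [248.813, -600.463, 245.297] pointing down, gripper open.
Joint ranges: [-178.69, 178.69], [-17.37, 117.87], [-77.05, 75.6], [15.02, 138.74], [-78.02, 258.01], [0.78, 113.62], [-162.83, 162.83]. Speed limits (degrees/s): [159.86, 159.86, 180, 180, 180, 180, 180].

INTERFACE

Orientations are given as [roll, pitch, yaw] about the fixed x, y, z axes, in that order (R = Rz(yaw) Ry(pitch) Rx(roll)).
In Python, from workcell import arm, cams gives the robot as it stands. The module is installed in compiled form; this text tells all that it offers.
- The arm moves only by the tool send_rows, never from a script. Its argument "commands" is a list of rows, each an object with "angular": the turn, a rotation vector about the world's x, y, z in degrees, a list of three; "slide": the shift along the world's x, y, z in m, a list of three; "gripper": the closure, from 0 (fully open) to 1 (shut). A call has 1 to 10 rows; each row is the pose to reach, as a shift and turn from the pose commanded when the call began; what a row does not reach only later rows make up. A row lasts 1/8 s, in which the tool goes at most 62.5 mm and 10.7 degrees, less where a joint would pass 70% of its speed; a pose out of reach is approached as far as the arm can. A call with a gripper value outside its range is refused whole. The fingers move at their own pace and stop on an object; "squeeze" is the grip in N (left out, the last holds). Time passes only in rows, so rows that repeat a pose let the fingers close. It gives the time, the measured TCP pose, the force, the opening and the grip force at its end, in the units of the state.
- arm.sense(): the state, without advancing time (a new reading comes with each control period).
- cams.grab_frame(name): name is "scene" or "side" or "wrist"; returns the picture (420x560x3 uint8, red, green, blue); there is no depth.
- cams.camera_model(name): a dict with "vfov" (degrees; the focal length in pixels is half the picture's height over the tangent of half this angle, whatever the lens; pixels are square), "cx", "cy" (the principal point, pixels), "k1" (the pictures are not rectified: a ray, as slopes to the right and down, at radius r is drawn at 1 + k1 r^2 times it, then the intrinsics apply), "xyz" and "attitude" of the camera in the world. Camera axes: x right, y down, z forward; pixel columns grow to the right and rows downward; lengths in mm; the calibration is good to about 2 mm. A picture is of the moment at which its call begins: read the wrist's pose just before it. camera_model takes no time and is no camera call; for the wrist camera it gives the pose at the moment of the call.
- arm.finish_job(): hands the job in; it is judged then, once.
The state is a dict: "time_s": time; "joints": joint angles; "qd": joint speeds; "joint_torque": joint torques, N m; "position": TCP position; "ee_rot": TCP orientation; "wrist_force": force on the tool from outside, world axes, zero at the start; "wrist_torque": the same for the moment, N m; "grip_width": finger opening in mm; "finger_force": force on a finger pad.
Only numpy, scipy, OpenCV 4.12 (cv2) and the standard library are available. Lean on these libraries where they do the work, as an engineer would, in place of code of your own. Each camera call takes 0.05 s, during which the arm holds its last target. There are 200 camera calls.

TASK

The battery packs in the pocket tray need charging on the free station: the one of the two whose tray holds no glue gun. Put the two thread spools that were left stacked in that tray into the cardboard carton, then, with the tray empty, press that station's test button right down so that its standing lever drops, and lift the lever back until it is fully home; only then stand every pack upright, flat in that tray. Leave the other station with its glue gun, and everything else on the bench, alone.

Things in the scene. Friction and masses are not known exactly. Their poses are not given: they have to be found in the camera images.
- left_station: Fixed left charging station, 200 deep (x -105 to 95) by 230 long (y +-115); origin under its middle; x to its rear, away from the robot, y to the left along it. Front: tray, floor 10 mm above the table, inside x -100 to -5, y +-109, rim 24 mm above the table (brass strips are only a look). Rear, x -5 to 95: white switch housing, top 56 mm above the table.
- left_button_top (a point): Centre of the top of the left station's test button: round, black, 32 mm across, on the housing at station x 50, y 88; its top is 12 mm above the housing. Pressed straight down.
- left_button (a joint): Travel of that button in m: 0 out, 0.006 fully down (about 6 N); it springs back. Pressed fully it tips the lever over vertical, so that the lever drops.
- left_lever_grip (a point): Centre of the grip of the left station's lever: black cylinder 24 mm across, 34 mm long along station x. Hinge axis along station x, at station x 50, y -10, z 50; the grip is 95 mm from it and swings in the y-z plane. Its flat ends can be pinched from above and it turns between the fingers.
- left_lever (a joint): Lever angle in rad: 0 home (standing, leaning 0.15 past vertical to station +y, the button's side), 1.25 dropped (leaning 1.1 from vertical to station -y, grip about 37 mm above the housing). Weighted, about 120 g, moving freely: it falls by itself to whichever end it leans to.
- right_station: Fixed right charging station, 200 deep (x -105 to 95) by 230 long (y +-115); origin under its middle; x to its rear, away from the robot, y to the left along it. Front: tray, floor 10 mm above the table, inside x -100 to -5, y +-109, rim 24 mm above the table (brass strips are only a look). Rear, x -5 to 95: white switch housing, top 56 mm above the table.
- right_button_top (a point): Centre of the top of the right station's test button: round, black, 32 mm across, on the housing at station x 50, y 88; its top is 12 mm above the housing. Pressed straight down.
- right_button (a joint): Travel of that button in m: 0 out, 0.006 fully down (about 6 N); it springs back. Pressed fully it tips the lever over vertical, so that the lever drops.
- right_lever_grip (a point): Centre of the grip of the right station's lever: black cylinder 24 mm across, 34 mm long along station x. Hinge axis along station x, at station x 50, y -10, z 50; the grip is 95 mm from it and swings in the y-z plane. Its flat ends can be pinched from above and it turns between the fingers.
- right_lever (a joint): Lever angle in rad: 0 home (standing, leaning 0.15 past vertical to station +y, the button's side), 1.25 dropped (leaning 1.1 from vertical to station -y, grip about 37 mm above the housing). Weighted, about 120 g, moving freely: it falls by itself to whichever end it leans to.
- pocket_tray: Fixed black tray with 2 x 2 shallow pockets, 145 (x) by 125 (y), 20 mm high, floor 5 mm thick; origin under its centre. Pocket centres about x +-35, y +-30; each pocket about 65 by 55.
- pack1: Battery pack, may be absent: grey base 56 (x) by 42 (y) by 30 high, and on it a black stem 30 (x) by 28 (y), up to 84 mm above the underside; about 220 g. Origin at the centre of its underside, z up. Starts upright in a pocket; hold it by the stem.
- pack2: Battery pack, may be absent: grey base 56 (x) by 42 (y) by 30 high, and on it a black stem 30 (x) by 28 (y), up to 84 mm above the underside; about 220 g. Origin at the centre of its underside, z up. Starts upright in a pocket; hold it by the stem.
- pack3: Battery pack, may be absent: grey base 56 (x) by 42 (y) by 30 high, and on it a black stem 30 (x) by 28 (y), up to 84 mm above the underside; about 220 g. Origin at the centre of its underside, z up. Starts upright in a pocket; hold it by the stem.
- pack4: Battery pack, may be absent: grey base 56 (x) by 42 (y) by 30 high, and on it a black stem 30 (x) by 28 (y), up to 84 mm above the underside; about 220 g. Origin at the centre of its underside, z up. Starts upright in a pocket; hold it by the stem.
- spool1: White thread spool, an upright cylinder 52 mm across, 75 mm high, about 120 g; origin at the centre of its underside. Starts standing in the tray of the station that is free.
- spool2: White thread spool, an upright cylinder 52 mm across, 75 mm high, about 120 g; origin at the centre of its underside. Starts standing on top of spool1.
- carton: Open cardboard carton, fixed, 110 (x) by 180 (y), 45 mm high, walls and floor 4 to 5 mm; origin under its centre.
- glue_gun: Cordless glue gun standing on its 54 x 54 mm foot in the tray of the station in use, 146 mm high, barrel about 130 mm long; origin under the foot. Leave it.
- glue: Bystander: glue bottle, 50 mm across, 140 high; leave it where it is.
- jar1: Bystander: paint jar, 46 across, 45 high; leave it where it is.
- jar2: Bystander: paint jar, 46 across, 45 high; leave it where it is.
- jar3: Bystander: paint jar, 46 across, 45 high; leave it where it is.
- brush: Bystander: brush, 180 long, lying; leave it where it is.
Not all that is in view belongs to the job. Leave any orange or purple look-alike of the pack3 alone.

How it is judged:
By the outcome, as a careful person would: the job done as asked, in the order asked, and still so for the second after the job is handed in, with the robot touching nothing.
Of pack1, pack2, pack3, pack4 only 2 to 4 are there at a start; the rules pass over those that are not, and their reading is None.
At some moment in a run one of pack1, pack2, pack3, pack4 may be knocked a few centimetres aside while the robot is not near it.
It also fails if it takes over 208 s, if anything falls off the work surface, if the arm or the gripper's body presses on something with over 40 N, if the wrist force passes 120 N, or if a joint passes its speed limit or range.

## Working session

There is one attempt and no reset: what is moved stays moved. The work goes in short steps, Python scripts to look and compute and a tool call to move; the robot and the scene stay as the last step left them, time stands still between calls to the robot, and variables do not carry over. Pictures are saved under pics/ and viewed, at most 14 in all, crops included, and the job is handed in when it is done.

Besides the shell and the picture viewer there is one more tool, called after "Request:" as name(argument=value, ...), one argument or row to a line, values as JSON. send_rows: Moves the arm, as the interface text tells. Its arguments: {"type":"object","properties":{"commands":{"type":"array","items":{"type":"object","properties":{"angular":{"type":"array","items":{"type":"number"}},"slide":{"type":"array","items":{"type":"number"}},"gripper":{"type":"number"}}}},"squeeze":{"type":"number"}},"required":["commands"]}

```bash
mkdir -p pics; cat > h.py <<'E'
import numpy as np, cv2
from workcell import arm, cams
from scipy.spatial.transform import Rotation as R
def save(n,img): cv2.imwrite('pics/'+n+'.png', img[:,:,::-1])
def ray(m,u,v):
    f=210/np.tan(np.radians(m['vfov']/2))
    d=np.array([(u-m['cx'])/f,(v-m['cy'])/f]); s=d.copy()
    for _ in range(20): s=d/(1+m['k1']*(s@s))
    r=R.from_euler('xyz',m['attitude'],degrees=True).apply([s[0],s[1],1])
    return np.array(m['xyz']),r
def onz(m,u,v,z):
    o,r=ray(m,u,v); return o+r*(z-o[2])/r[2]
def proj(m,p):
    f=210/np.tan(np.radians(m['vfov']/2))
    c=R.from_euler('xyz',m['attitude'],degrees=True).inv().apply(np.array(p,float)-m['xyz'])
    s=c[:2]/c[2]; s=s*(1+m['k1']*(s@s)); return s*f+[m['cx'],m['cy']]
def tri(m1,a,m2,b):
    o1,r1=ray(m1,*a);o2,r2=ray(m2,*b); r1/=np.linalg.norm(r1);r2/=np.linalg.norm(r2)
    t=np.linalg.lstsq(np.c_[r1,-r2],o2-o1,rcond=None)[0]
    p,q=o1+t[0]*r1,o2+t[1]*r2; return (p+q)/2,np.linalg.norm(p-q)
E
python3 - <<'E'
from h import *
for n in ('scene','side'):
    im=cams.grab_frame(n); np.save(n+'.npy',im); save(n,cv2.resize(im,(800,600))); print(n,cams.camera_model(n))
print(arm.sense()); print(cams.camera_model('wrist'))
E
```

```text
scene {'vfov': 53.46943830291396, 'cx': 277.67857624091994, 'cy': 208.85752870162702, 'k1': -0.009133295548887728, 'xyz': array([1144.02392277,  374.01933894,  770.95373673]), 'attitude': array([-134.90307855,    0.92038812,  119.53292004])}
side {'vfov': 49.33967075116436, 'cx': 281.87131928291524, 'cy': 212.66182389679363, 'k1': -0.14332871023522495, 'xyz': array([229.1013674 , 660.57595739, 902.39413561]), 'attitude': array([-138.02212808,    0.82617183, -154.698321  ])}
{'time_s': 0.1, 'joints': array([65.97697339, 35.28275743, -0.7228183 , 81.63226073,  0.4623803 ,
       63.22168331, -2.31644416]), 'qd': array([ 0.02915451, -0.01580348, -0.02131233, -0.16463329, -0.05378144,
        0.13206013,  0.05587205]), 'joint_torque': array([ 1.03901144e-03, -4.70381534e+01,  2.60322886e-01, -1.71570325e+01,
        1.01273044e-02,  5.88593088e-03,  7.41057050e-06]), 'position': array([ 248.55546352, -599.87760414,  244.26404816]), 'ee_rot': array([-1.79866120e+02,  2.14770588e-04,  2.25059318e+01]), 'wrist_force': array([ 0.37385251,  0.28562063, -0.43466005]), 'wrist_torque': array([ 0.00259448, -0.03251465, -0.0377195 ]), 'finger_force': 0.0, 'grip_width': 85.40011835260019}
{'vfov': 69.90655160669048, 'cx': 274.4888097382071, 'cy': 208.14456888130684, 'k1': -0.0538459055549693, 'xyz': array([ 316.78995794, -571.86198992,  372.02160361]), 'attitude': array([ 1.63276773e+02,  9.23692794e-02, -6.74938157e+01])}
```

View pics/scene.png

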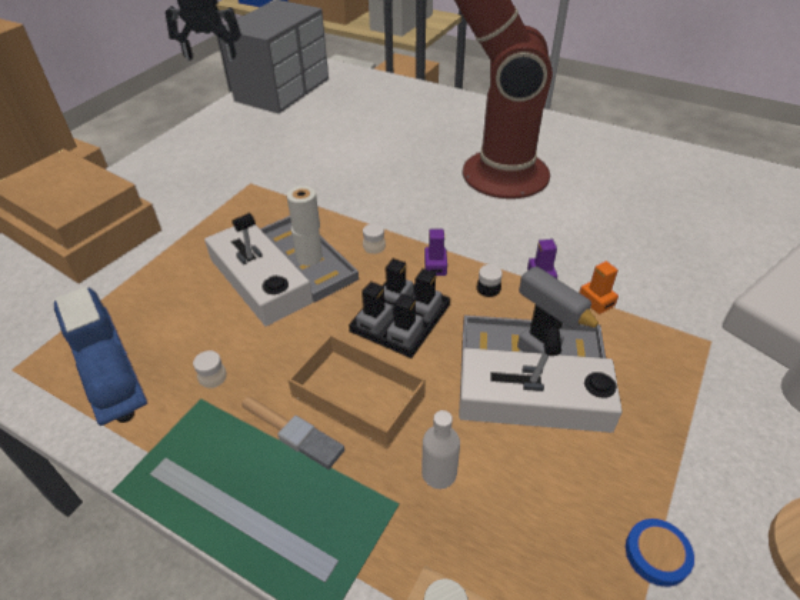

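View pics/side.png

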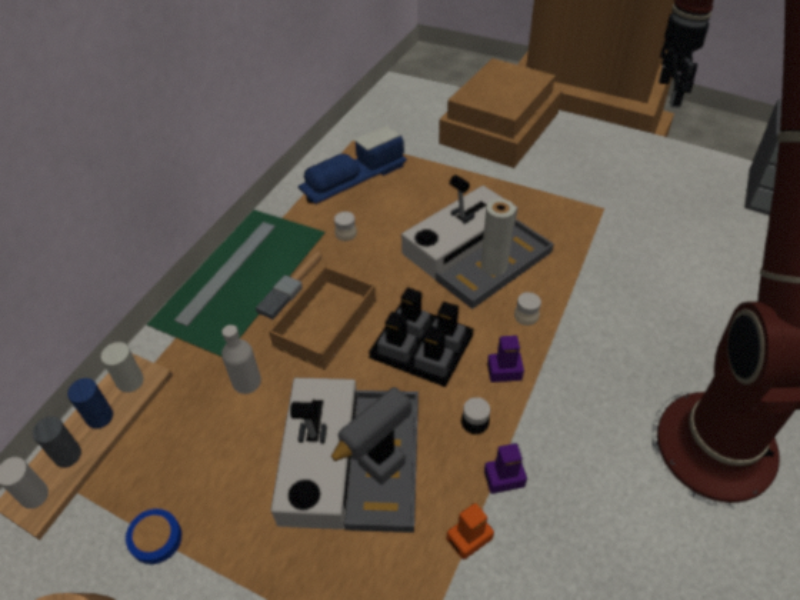

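The free station is the right one: its tray has the white spool stack, at scene (302,220) and side (498,240). The left station holds the glue gun, at scene (550,310). All four pocket tray places hold a grey and black pack. The orange and purple look-alikes stand outside the tray.

```bash
python3 - <<'E'
from h import *
s=cams.camera_model('scene'); d=cams.camera_model('side')
def T(n,a,b):
    p,e=tri(s,np.array(a)*.7,d,np.array(b)*.7); print(n,p.round(0),round(e,1))
T('spooltop',(302,194),(500,208)); T('button',(275,285),(427,237)); T('grip',(243,222),(459,184))
A=[(396,266),(427,279),(373,292),(404,304)];B=[(411,294),(448,309),(396,319),(434,335)]
for i,a in enumerate(A):
  for j,b in enumerate(B):
    p,e=tri(s,np.array(a)*.7,d,np.array(b)*.7)
    if e<8: print('pack',i,j,p.round(0),round(e,1))
for n,pts,m in (('cartonS',[(333,341),(424,385),(386,440),(291,382)],s),('cartonD',[(326,270),(376,290),(322,362),(273,322)],d)):
    print(n,[onz(m,u*.7,v*.7,45).round(0)[:2] for u,v in pts])
print('station S z56',[onz(s,u*.7,v*.7,56).round(0)[:2] for u,v in [(207,235),(240,217),(310,288),(267,307)]])
print('station D z56',[onz(d,u*.7,v*.7,56).round(0)[:2] for u,v in [(404,238),(485,188),(516,207),(436,260)]])
print('tray D z24',[onz(d,u*.7,v*.7,24).round(0)[:2] for u,v in [(552,245),(473,300)]])
print('jars',onz(s,374*.7,230*.7,45).round(0),onz(s,208*.7,360*.7,45).round(0),onz(s,490*.7,272*.7,45).round(0),'purple',onz(s,436*.7,234*.7,84).round(0),'glue',onz(s,443*.7,418*.7,140).round(0))
E
```

```text
spooltop [ 465. -216.  159.] 2.3
button [ 597. -196.   55.] 4.2
grip [ 565. -272.  142.] 0.3
pack 0 0 [531.  15. 135.] 2.4
pack 0 1 [480. -18.  85.] 4.5
pack 1 2 [531.  70. 132.] 1.8
pack 1 3 [480.  42.  82.] 6.3
pack 3 2 [551.  37.  81.] 6.1
cartonS [array([650., -37.]), array([657., 132.]), array([767., 130.]), array([749., -48.])]
cartonD [array([736., -49.]), array([628., -42.]), array([636., 140.]), array([757., 101.])]
station S z56 [array([ 550., -395.]), array([ 475., -376.]), array([ 575., -134.]), array([ 648., -171.])]
station D z56 [array([ 636., -177.]), array([ 548., -388.]), array([ 470., -356.]), array([ 556., -147.])]
tray D z24 [array([ 377., -313.]), array([ 466., -110.])]
jars [ 372. -127.   45.] [ 778. -189.   45.] [377. 119.  45.] purple [370.   6.  84.] glue [754. 208. 140.]
```

Request:
send_rows(
  commands=[
    {"slide": [0.2, 0.44, 0.1], "angular": [0, 0, -22.5], "gripper": 0},
    {"slide": [0.2, 0.44, 0.1], "angular": [0, 0, -22.5], "gripper": 0},
    {"slide": [0.2, 0.44, 0.1], "angular": [0, 0, -22.5], "gripper": 0},
    {"slide": [0.2, 0.44, 0.1], "angular": [0, 0, -22.5], "gripper": 0},
    {"slide": [0.2, 0.44, 0.1], "angular": [0, 0, -22.5], "gripper": 0},
    {"slide": [0.2, 0.44, 0.1], "angular": [0, 0, -22.5], "gripper": 0},
    {"slide": [0.2, 0.44, 0.1], "angular": [0, 0, -22.5], "gripper": 0},
    {"slide": [0.2, 0.44, 0.1], "angular": [0, 0, -22.5], "gripper": 0},
    {"slide": [0.2, 0.44, 0.1], "angular": [0, 0, -22.5], "gripper": 0},
    {"slide": [0.2, 0.44, 0.1], "angular": [0, 0, -22.5], "gripper": 0},
  ],
)

```text
time_s: 1.35
position: [448.3, -160.9, 344.9]
ee_rot: [180.0, 0.1, -0.0]
wrist_force: [-0.3, -0.7, 1.2]
grip_width: 85.0
finger_force: 0.0
```

```bash
cat > w.py <<'E'
from h import *
import sys,json
n=sys.argv[1]; s=arm.sense(); m=cams.camera_model('wrist'); im=cams.grab_frame('wrist'); np.save(n+'.npy',im)
json.dump({k:(v.tolist() if hasattr(v,'tolist') else v) for k,v in m.items()},open(n+'.json','w'))
save(n,cv2.resize(im,(800,600))); print(s['time_s'],s['position'],s['ee_rot'],m['xyz'],m['attitude'])
E
python3 w.py w1
```

```text
1.35 [ 448.25385907 -160.93273438  344.86789568] [ 1.79973791e+02  7.55023493e-02 -2.51072805e-03] [ 522.10074066 -160.63329874  472.56436245] [ 1.63220381e+02 -6.93065964e-02 -9.00085807e+01]
```

View pics/w1.png

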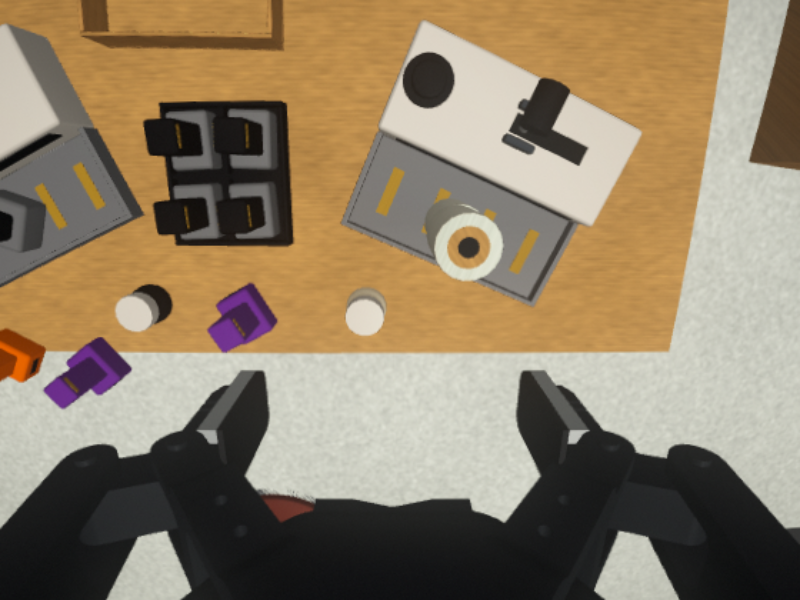

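Wrist view 1 shows the right station clearly. The housing corners are at (424,20), (641,130), (590,226) and (380,130), the button at (428,80) and the spool top at (468,243). The pack stems are at (168,137), (238,137), (181,215) and (240,215), and the carton is at the top left. I'll take a second viewpoint for heights.

Request:
send_rows(
  commands=[
    {"slide": [0.06, 0.06, 0]},
    {"slide": [0.12, 0.12, 0]},
    {"slide": [0.12, 0.12, 0]},
    {"slide": [0.12, 0.12, 0]},
    {"slide": [0.12, 0.12, 0]},
  ],
)

```text
invalid input
```

```bash
python3 w.py w2
```

```text
1.4 [ 447.94573076 -161.7169618   344.77918954] [ 1.79973517e+02  8.80076283e-02 -1.19919170e-01] [ 521.82411428 -161.55357493  472.45672032] [ 1.63207307e+02 -6.95946134e-02 -9.01232827e+01]
```

View pics/w2.png

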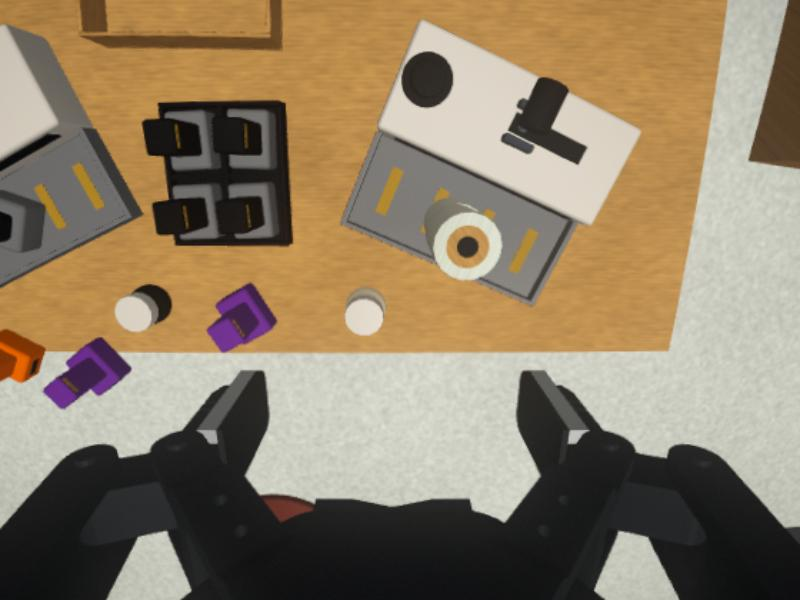

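The rows need all their keys, so the call was refused and the view is unchanged. I'll resend it.

Request:
send_rows(
  commands=[
    {"slide": [0.05, 0.05, 0], "angular": [0, 0, 0], "gripper": 0},
    {"slide": [0.1, 0.1, 0], "angular": [0, 0, 0], "gripper": 0},
    {"slide": [0.12, 0.12, 0], "angular": [0, 0, 0], "gripper": 0},
    {"slide": [0.12, 0.12, 0], "angular": [0, 0, 0], "gripper": 0},
    {"slide": [0.12, 0.12, 0], "angular": [0, 0, 0], "gripper": 0},
  ],
)

```text
time_s: 2.08
position: [568.1, -42.8, 344.7]
ee_rot: [179.9, 0.1, -0.2]
wrist_force: [-0.8, -0.6, -0.0]
grip_width: 85.2
finger_force: 0.0
```

```bash
python3 w.py w2
```

```text
2.075 [568.14563544 -42.8209527  344.68230403] [ 1.79915998e+02  1.00597615e-01 -1.80434938e-01] [642.05791151 -42.61192059 472.34298259] [ 1.63194871e+02 -1.28429196e-01 -9.01831735e+01]
```

View pics/w2.png

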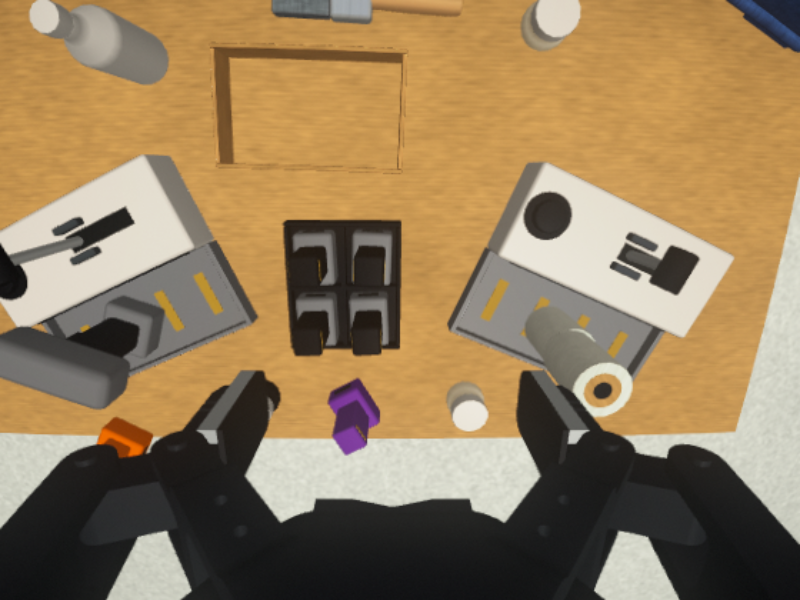

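```bash
cat >> h.py <<'E'
import json
def M(n): return json.load(open(n+'.json'))
E
python3 - <<'E'
from h import *
a=M('w2');b=cams.camera_model('wrist')
import subprocess
# w1 was overwritten? use w1 json
a=M('w1');b=M('w2'); k=.7
def T(n,p,q):
    x,e=tri(a,np.array(p)*k,b,np.array(q)*k); print(n,x.round(1),round(e,1))
T('spool',(468,243),(603,389)); T('button',(428,80),(548,215)); 
T('c RL',(424,20),(543,163)); T('c RR',(641,130),(733,258)); T('c FR',(590,226),(685,336));
T('grip',(546,103),(675,270)); T('trayF L',(342,222),(450,329)); T('jar',(365,315),(469,415))
T('pt tray c',(285,102),(401,221)); T('pt c2',(292,244),(400,350)); T('pt c3',(160,103),(285,220))
T('purple',(230,335),(350,440))
print('carton',[onz(b,u*k,v*k,45).round(0)[:2] for u,v in [(211,46),(407,50),(403,172),(217,167)]])
print('carton w1 near', onz(a,283*k,47*k,0).round(0), onz(a,271*k,36*k,45).round(0))
A=cv2.resize(np.load('w1.npy')[60:180,85:215],None,fx=3,fy=3,interpolation=2)
B=cv2.resize(np.load('w2.npy')[145:265,185:315],None,fx=3,fy=3,interpolation=2)
save('packs',np.hstack([A,B]))
E
```

```text
spool [ 469.8 -215.9  163. ] 0.8
button [ 598.8 -193.3   57.4] 0.9
c RL [ 648.3 -188.2   49.5] 2.7
c RR [ 558.3 -390.    60. ] 1.4
c FR [ 470.4 -356.5   55.1] 3.5
grip [ 566.8 -268.7  148.6] 2.4
trayF L [ 468.  -108.5   19.9] 0.4
jar [ 372.3 -131.6   43.4] 2.4
pt tray c [587.5 -53.1   7.6] 0.3
pt c2 [443.8 -53.2  20. ] 3.5
pt c3 [589.   71.2  14.3] 2.6
purple [362.1   2.2  75.1] 2.3
carton [array([752., 120.]), array([746., -57.]), array([639., -54.]), array([645., 125.])]
carton w1 near [640. -52.   0.] [638. -52.  45.]
```

View pics/packs.png

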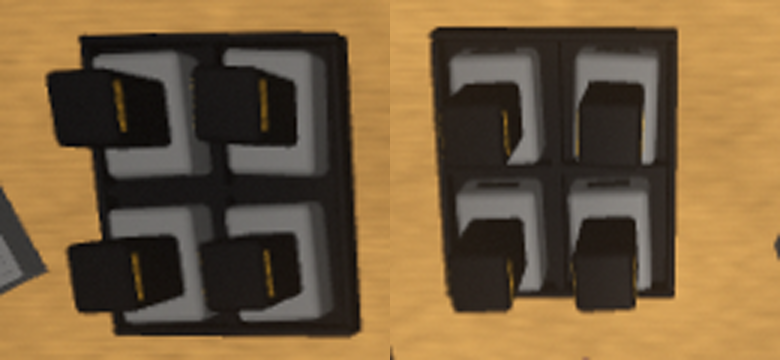

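Each pocket holds one upright pack, with stem tops around crop (84,107), (229,105), (103,277) and (234,273) on the left. I'll triangulate those and fit the station pose.

```bash
python3 - <<'E'
from h import *
a=M('w1');b=M('w2');k=.7
PA=[(84,107),(229,105),(103,277),(234,273)];PB=[(475,137),(612,133),(482,282),(605,280)]
for p,q in zip(PA,PB):
    u=np.array([85,60])+np.array(p)/3; v=np.array([185,145])+(np.array(q)-[390,0])/3
    x,e=tri(a,u,b,v); print('pack',x.round(1),round(e,1),onz(a,*u,84).round(1),onz(b,*v,84).round(1))
# station fit
obs=[(a,(424,20),56,(95,115)),(b,(543,163),56,(95,115)),(a,(641,130),56,(95,-115)),(b,(733,258),56,(95,-115)),(a,(590,226),56,(-5,-115)),(b,(685,336),56,(-5,-115)),
(a,(428,80),68,(50,88)),(b,(548,215),68,(50,88)),(a,(342,222),24,(-105,115)),(b,(450,329),24,(-105,115))]
W=np.array([onz(m,u*k,v*k,z)[:2] for m,(u,v),z,_ in obs]); S=np.array([o[3] for o in obs],float)
sm,wm=S.mean(0),W.mean(0); U,D,Vt=np.linalg.svd((S-sm).T@(W-wm)); Rm=(U@Vt).T
t=wm-Rm@sm; print('yaw',np.degrees(np.arctan2(Rm[1,0],Rm[0,0])),'org',t,'scale',D.sum()/((S-sm)**2).sum()); print((W-(S@Rm.T+t)).round(1))
for n,p in dict(button=(50,88),home=(50,-10+95*np.sin(.15)),drop=(50,-10-95*np.sin(1.1)),p1=(-52,80),p2=(-52,27),p3=(-52,-27),p4=(-52,-80)).items(): print(n,(Rm@np.array(p)+t).round(1))
E
```

```text
pack [550.4  37.2  87.9] 0.2 [550.7  39.2  84. ] [549.4  38.1  84. ]
pack [550.6 -22.4  84.3] 0.9 [550.4 -21.9  84. ] [550.9 -22.7  84. ]
pack [481.2  38.7  87.1] 0.4 [480.8  40.5  84. ] [480.1  39.2  84. ]
pack [482.1 -18.4  86.8] 0.2 [481.9 -17.4  84. ] [480.9 -18.1  84. ]
yaw -23.269221119576933 org [ 517.81603584 -252.8922665 ] scale 0.979621246635576
[[-3.2 -4. ]
 [-3.3 -0.2]
 [-0.6  3.3]
 [-2.6  3.4]
 [ 1.5  1.9]
 [ 4.  -0.7]
 [-2.  -0.4]
 [ 1.6  2. ]
 [ 1.9 -3.3]
 [ 2.6 -2. ]]
button [ 598.5 -191.8]
home [ 565.4 -268.8]
drop [ 526.4 -359.6]
p1 [ 501.6 -158.9]
p2 [ 480.7 -207.5]
p3 [ 459.4 -257.2]
p4 [ 438.4 -305.8]
```

Packs are upright at about (550,38), (550,-22), (481,39) and (481,-18). The right station is at yaw -23.3°, origin (518,-253). The spool top is at (470,-216,160) and the carton centre at (695,34). Now going over the spool stack.

Request:
send_rows(
  commands=[
    {"slide": [-0.099, -0.175, -0.1], "angular": [0, 0, 67], "gripper": 0.24},
    {"slide": [-0.099, -0.175, -0.1], "angular": [0, 0, 67], "gripper": 0.24},
    {"slide": [-0.099, -0.175, -0.1], "angular": [0, 0, 67], "gripper": 0.24},
    {"slide": [-0.099, -0.175, -0.1], "angular": [0, 0, 67], "gripper": 0.24},
    {"slide": [-0.099, -0.175, -0.1], "angular": [0, 0, 67], "gripper": 0.24},
    {"slide": [-0.099, -0.175, -0.1], "angular": [0, 0, 67], "gripper": 0.24},
    {"slide": [-0.099, -0.175, -0.1], "angular": [0, 0, 67], "gripper": 0.24},
    {"slide": [-0.099, -0.175, -0.1], "angular": [0, 0, 67], "gripper": 0.24},
    {"slide": [-0.099, -0.175, -0.1], "angular": [0, 0, 67], "gripper": 0.24},
  ],
)

```text
time_s: 3.25
position: [469.1, -216.4, 245.5]
ee_rot: [180.0, 0.0, 66.9]
wrist_force: [0.6, 0.3, -0.3]
grip_width: 65.1
finger_force: 0.0
```

```bash
python3 w.py w3; python3 -c "
from h import *
print(arm.sense()['joints'].round(0),arm.sense()['grip_width'])"
```

```text
3.25 [ 469.08741358 -216.41301776  245.54445229] [1.79988723e+02 4.02051615e-02 6.68557454e+01] [ 498.34357218 -148.70688936  373.26823762] [ 1.63212593e+02 -3.38462978e-02 -2.31466928e+01]
[ 35.  24. -19. 103.   9.  54. -10.] 64.85870682147316
```

View pics/w3.png

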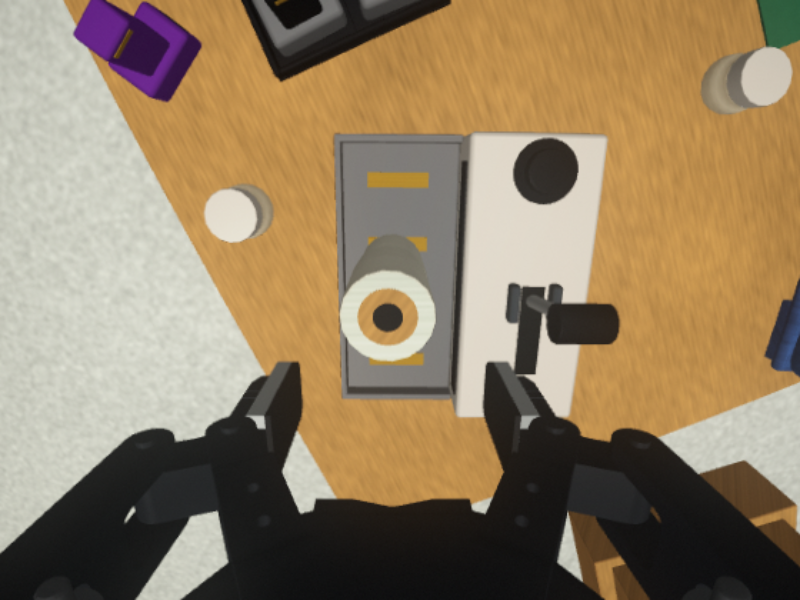

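Here the spool top is centred at (388,317). The tray edges run parallel to the image axes, so the yaw is right. I'll do a quick check of the position.

```bash
python3 - <<'E'
from h import *
a=M('w1');b=M('w3');k=.7
print(onz(b,388*k,316*k,160), tri(a,np.array((468,245))*k,b,np.array((388,316))*k))
print('button',onz(b,546*k,170*k,68),tri(a,np.array((428,79))*k,b,np.array((546,170))*k))
for p,z in [((470,133),56),((606,135),56),((334,134),24),((343,398),24),((457,415),56),((570,416),56)]: print(onz(b,p[0]*k,p[1]*k,z).round(1))
E
```

```text
[ 467.14535977 -216.48366735  160.        ] (array([ 466.99143948, -217.58366409,  156.22340436]), np.float64(0.8040853754276409))
button [ 595.92658487 -190.84059593   68.        ] (array([ 599.7179343 , -192.8221089 ,   55.73234622]), np.float64(0.632651984951784))
[ 558.  -147.9   56. ]
[ 647.1 -186.    56. ]
[ 467.6 -107.5   24. ]
[ 377.7 -316.7   24. ]
[ 470.5 -354.1   56. ]
[ 559.1 -394.1   56. ]
```

Request:
send_rows(
  commands=[
    {"slide": [-0.002, -0.001, -0.05], "angular": [0, 0, 0], "gripper": 0.24},
    {"slide": [-0.002, -0.001, -0.085], "angular": [0, 0, 0], "gripper": 0.24},
    {"slide": [-0.002, -0.001, -0.103], "angular": [0, 0, 0], "gripper": 0.24},
    {"slide": [-0.002, -0.001, -0.103], "angular": [0, 0, 0], "gripper": 0.24},
    {"slide": [-0.002, -0.001, -0.103], "angular": [0, 0, 0], "gripper": 0.6},
    {"slide": [-0.002, -0.001, -0.103], "angular": [0, 0, 0], "gripper": 0.6},
    {"slide": [-0.002, -0.001, -0.103], "angular": [0, 0, 0], "gripper": 0.6},
    {"slide": [-0.002, -0.001, -0.103], "angular": [0, 0, 0], "gripper": 0.6},
  ],
  squeeze=35,
)

```text
time_s: 4.3
position: [468.4, -216.7, 143.0]
ee_rot: [179.9, -0.0, 67.0]
wrist_force: [-0.3, -0.1, 2.5]
grip_width: 51.5
finger_force: 36.8
```

Request:
send_rows(
  commands=[
    {"slide": [0, 0, 0.03], "angular": [0, 0, 0], "gripper": 0.6},
    {"slide": [0, 0, 0.07], "angular": [0, 0, 0], "gripper": 0.6},
    {"slide": [0.03, 0.025, 0.08], "angular": [0, 0, 0], "gripper": 0.6},
    {"slide": [0.07, 0.065, 0.08], "angular": [0, 0, 0], "gripper": 0.6},
    {"slide": [0.11, 0.105, 0.08], "angular": [0, 0, 0], "gripper": 0.6},
    {"slide": [0.15, 0.145, 0.08], "angular": [0, 0, 0], "gripper": 0.6},
    {"slide": [0.19, 0.18, 0.08], "angular": [0, 0, 0], "gripper": 0.6},
    {"slide": [0.215, 0.2, 0.08], "angular": [0, 0, 0], "gripper": 0.6},
    {"slide": [0.228, 0.209, 0.08], "angular": [0, 0, 0], "gripper": 0.6},
    {"slide": [0.228, 0.209, 0.08], "angular": [0, 0, 0], "gripper": 0.6},
  ],
)

```text
time_s: 5.55
position: [695.8, -6.0, 221.2]
ee_rot: [-179.9, -0.0, 67.1]
wrist_force: [-0.3, -0.3, -0.8]
grip_width: 51.0
finger_force: 37.0
```

Request:
send_rows(
  commands=[
    {"slide": [0, 0, -0.05], "angular": [0, 0, 0], "gripper": 0.6},
    {"slide": [0, 0, -0.1], "angular": [0, 0, 0], "gripper": 0.6},
    {"slide": [0, 0, -0.135], "angular": [0, 0, 0], "gripper": 0.6},
    {"slide": [0, 0, -0.15], "angular": [0, 0, 0], "gripper": 0.6},
    {"slide": [0, 0, -0.157], "angular": [0, 0, 0], "gripper": 0.6},
    {"slide": [0, 0, -0.157], "angular": [0, 0, 0], "gripper": 0.6},
    {"slide": [0, 0, -0.157], "angular": [0, 0, 0], "gripper": 0.6},
  ],
)

```text
time_s: 6.42
position: [696.9, -7.4, 67.1]
ee_rot: [179.8, -0.1, 67.0]
wrist_force: [0.3, 0.1, -2.1]
grip_width: 51.4
finger_force: 37.0
```

Request:
send_rows(
  commands=[
    {"slide": [0, 0, -0.003], "angular": [0, 0, 0], "gripper": 0.6},
    {"slide": [0, 0, -0.004], "angular": [0, 0, 0], "gripper": 0.6},
    {"slide": [0, 0, -0.004], "angular": [0, 0, 0], "gripper": 0.6},
    {"slide": [0, 0, -0.004], "angular": [0, 0, 0], "gripper": 0.24},
    {"slide": [0, 0, -0.004], "angular": [0, 0, 0], "gripper": 0.24},
    {"slide": [0, 0, -0.004], "angular": [0, 0, 0], "gripper": 0.24},
    {"slide": [0, 0, 0.05], "angular": [0, 0, 0], "gripper": 0.24},
    {"slide": [0, 0, 0.1], "angular": [0, 0, 0], "gripper": 0.24},
    {"slide": [0, 0, 0.15], "angular": [0, 0, 0], "gripper": 0.24},
    {"slide": [0, 0, 0.157], "angular": [0, 0, 0], "gripper": 0.24},
  ],
)

```text
time_s: 7.68
position: [698.2, -7.1, 227.6]
ee_rot: [179.5, -0.3, 67.0]
wrist_force: [0.0, -0.2, 0.0]
grip_width: 65.4
finger_force: 0.0
```

Request:
send_rows(
  commands=[
    {"slide": [-0.02, -0.015, 0], "angular": [0, 0, 0], "gripper": 0.24},
    {"slide": [-0.06, -0.055, 0], "angular": [0, 0, 0], "gripper": 0.24},
    {"slide": [-0.1, -0.095, 0], "angular": [0, 0, 0], "gripper": 0.24},
    {"slide": [-0.14, -0.135, 0], "angular": [0, 0, 0], "gripper": 0.24},
    {"slide": [-0.18, -0.17, 0], "angular": [0, 0, 0], "gripper": 0.24},
    {"slide": [-0.21, -0.2, 0], "angular": [0, 0, 0], "gripper": 0.24},
    {"slide": [-0.228, -0.209, 0], "angular": [0, 0, 0], "gripper": 0.24},
    {"slide": [-0.228, -0.209, 0], "angular": [0, 0, 0], "gripper": 0.24},
    {"slide": [-0.228, -0.209, 0], "angular": [0, 0, 0], "gripper": 0.24},
  ],
)

```text
time_s: 8.8
position: [469.5, -214.5, 222.4]
ee_rot: [179.9, -0.1, 67.2]
wrist_force: [0.2, 0.1, -0.4]
grip_width: 65.1
finger_force: 0.0
```

```bash
python3 w.py w4; python3 - <<'E'
from h import *
s=cams.grab_frame('scene'); d=cams.grab_frame('side'); w=np.load('w4.npy')
np.save('scene.npy',s)
C=cv2.resize(s[110:320,130:330],(400,420)); save('mix',np.hstack([cv2.resize(w,(400,300))[:, :],cv2.resize(s[110:320,130:410],(400,300))]))
E
```

```text
8.8 [ 469.48561619 -214.4765225   222.384974  ] [ 1.79940022e+02 -1.09080108e-01  6.71960028e+01] [ 498.0979515  -146.88167389  350.28508587] [ 1.63359108e+02 -8.12517519e-02 -2.28046967e+01]
```

View pics/mix.png

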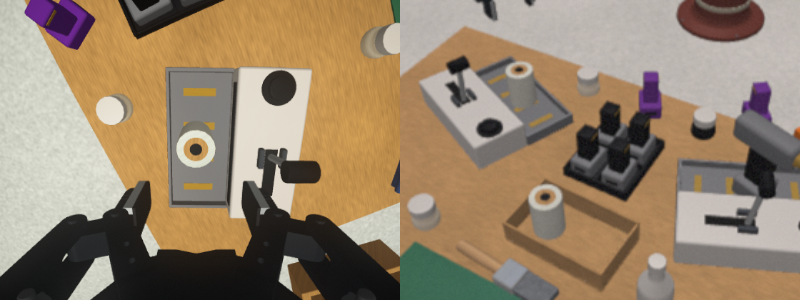

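The first spool stands in the carton, at right (547,210). The second spool's top is at (196,148) in the wrist half.

```bash
python3 - <<'E'
from h import *
b=M('w4'); print(onz(b,196*1.4,148.5*1.4,85)); print(arm.sense()['position'])
E
```

```text
[ 467.72791974 -219.87205001   85.        ]
[ 469.18578862 -214.88349247  222.24529837]
```

Request:
send_rows(
  commands=[
    {"slide": [-0.002, -0.004, -0.05], "angular": [0, 0, 0], "gripper": 0.24},
    {"slide": [-0.002, -0.004, -0.1], "angular": [0, 0, 0], "gripper": 0.24},
    {"slide": [-0.002, -0.004, -0.14], "angular": [0, 0, 0], "gripper": 0.24},
    {"slide": [-0.002, -0.004, -0.154], "angular": [0, 0, 0], "gripper": 0.24},
    {"slide": [-0.002, -0.004, -0.154], "angular": [0, 0, 0], "gripper": 0.24},
    {"slide": [-0.002, -0.004, -0.154], "angular": [0, 0, 0], "gripper": 0.6},
    {"slide": [-0.002, -0.004, -0.154], "angular": [0, 0, 0], "gripper": 0.6},
    {"slide": [-0.002, -0.004, -0.154], "angular": [0, 0, 0], "gripper": 0.6},
    {"slide": [-0.002, -0.004, -0.154], "angular": [0, 0, 0], "gripper": 0.6},
  ],
)

```text
time_s: 10.07
position: [466.9, -220.8, 69.7]
ee_rot: [179.8, -0.0, 67.0]
wrist_force: [-0.1, 1.3, 6.5]
grip_width: 51.2
finger_force: 37.1
```

Request:
send_rows(
  commands=[
    {"slide": [0, 0, 0.04], "angular": [0, 0, 0], "gripper": 0.6},
    {"slide": [0, 0, 0.09], "angular": [0, 0, 0], "gripper": 0.6},
    {"slide": [0, 0, 0.14], "angular": [0, 0, 0], "gripper": 0.6},
    {"slide": [0.04, 0.05, 0.165], "angular": [0, 0, 0], "gripper": 0.6},
    {"slide": [0.075, 0.1, 0.175], "angular": [0, 0, 0], "gripper": 0.6},
    {"slide": [0.11, 0.15, 0.175], "angular": [0, 0, 0], "gripper": 0.6},
    {"slide": [0.145, 0.195, 0.175], "angular": [0, 0, 0], "gripper": 0.6},
    {"slide": [0.18, 0.24, 0.175], "angular": [0, 0, 0], "gripper": 0.6},
    {"slide": [0.21, 0.275, 0.175], "angular": [0, 0, 0], "gripper": 0.6},
    {"slide": [0.23, 0.294, 0.175], "angular": [0, 0, 0], "gripper": 0.6},
  ],
)

```text
time_s: 11.32
position: [696.0, 76.9, 242.6]
ee_rot: [-179.9, -0.1, 67.2]
wrist_force: [0.6, -0.8, -1.1]
grip_width: 50.8
finger_force: 37.2
```

Request:
send_rows(
  commands=[
    {"slide": [0, 0, -0.05], "angular": [0, 0, 0], "gripper": 0.6},
    {"slide": [0, 0, -0.1], "angular": [0, 0, 0], "gripper": 0.6},
    {"slide": [0, 0, -0.145], "angular": [0, 0, 0], "gripper": 0.6},
    {"slide": [0, 0, -0.17], "angular": [0, 0, 0], "gripper": 0.6},
    {"slide": [0, 0, -0.18], "angular": [0, 0, 0], "gripper": 0.6},
    {"slide": [0, 0, -0.18], "angular": [0, 0, 0], "gripper": 0.6},
    {"slide": [0, 0, -0.18], "angular": [0, 0, 0], "gripper": 0.6},
    {"slide": [0, 0, -0.18], "angular": [0, 0, 0], "gripper": 0.24},
    {"slide": [0, 0, -0.18], "angular": [0, 0, 0], "gripper": 0.24},
    {"slide": [0, 0, -0.18], "angular": [0, 0, 0], "gripper": 0.24},
  ],
)

```text
time_s: 12.58
position: [695.9, 73.6, 63.4]
ee_rot: [180.0, -0.0, 67.0]
wrist_force: [0.0, -1.0, -1.0]
grip_width: 65.1
finger_force: 0.0
```

Request:
send_rows(
  commands=[
    {"slide": [0, 0, 0.04], "angular": [0, 0, 0], "gripper": 0.24},
    {"slide": [0, 0, 0.09], "angular": [0, 0, 0], "gripper": 0.24},
    {"slide": [0, 0, 0.14], "angular": [0, 0, 0], "gripper": 1},
    {"slide": [-0.02, -0.05, 0.14], "angular": [0, 0, 0], "gripper": 1},
    {"slide": [-0.04, -0.1, 0.14], "angular": [0, 0, 0], "gripper": 1},
    {"slide": [-0.06, -0.15, 0.14], "angular": [0, 0, 0], "gripper": 1},
    {"slide": [-0.08, -0.2, 0.14], "angular": [0, 0, 0], "gripper": 1},
    {"slide": [-0.099, -0.25, 0.14], "angular": [0, 0, 0], "gripper": 1},
    {"slide": [-0.099, -0.267, 0.14], "angular": [0, 0, 0], "gripper": 1},
    {"slide": [-0.099, -0.267, 0.14], "angular": [0, 0, 0], "gripper": 1},
  ],
)

```text
time_s: 13.82
position: [597.0, -194.6, 203.3]
ee_rot: [180.0, -0.0, 66.9]
wrist_force: [0.9, 0.4, 0.5]
grip_width: -0.2
finger_force: 0.0
```

```bash
python3 w.py w5; python3 - <<'E'
from h import *
s=cams.grab_frame('scene'); w=np.load('w5.npy')
save('mix2',np.hstack([cv2.resize(w,(400,300)),cv2.resize(s[110:320,130:410],(400,300))]))
E
```

```text
13.825 [ 596.95436587 -194.61882487  203.29173053] [ 1.79972203e+02 -1.57054382e-02  6.68550713e+01] [ 626.11319013 -127.03089788  331.09661767] [ 1.63265653e+02 -4.98365728e-02 -2.31486021e+01]
```

View pics/mix2.png

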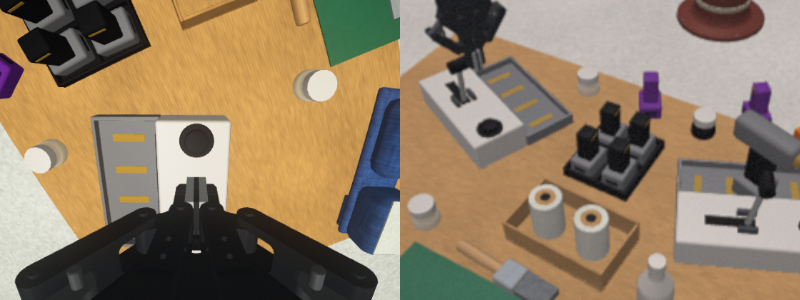

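Both spools are in the carton, at right (545,212) and (592,228). The tray is empty and the button is at left (197,140).

```bash
python3 - <<'E'
from h import *
b=M('w5'); print(onz(b,197*1.4,140*1.4,68), arm.tip_extent, arm.sense()['position'])
E
```

```text
[ 600.81996344 -189.78675126   68.        ] 14.0 [ 597.7817819  -190.63372437  203.39549977]
```

Request:
send_rows(
  commands=[
    {"slide": [0, 0.001, -0.05], "angular": [0, 0, 0], "gripper": 1},
    {"slide": [0, 0.001, -0.09], "angular": [0, 0, 0], "gripper": 1},
    {"slide": [0, 0.001, -0.11], "angular": [0, 0, 0], "gripper": 1},
    {"slide": [0, 0.001, -0.11], "angular": [0, 0, 0], "gripper": 1},
  ],
)

```text
time_s: 14.42
position: [596.5, -189.1, 91.6]
ee_rot: [-179.8, -0.1, 67.2]
wrist_force: [0.3, 0.4, 0.2]
grip_width: -0.5
finger_force: 0.0
```

Request:
send_rows(
  commands=[
    {"slide": [0.002, -0.001, -0.006], "angular": [0, 0, 0], "gripper": 1},
    {"slide": [0.002, -0.001, -0.01], "angular": [0, 0, 0], "gripper": 1},
    {"slide": [0.002, -0.001, -0.013], "angular": [0, 0, 0], "gripper": 1},
    {"slide": [0.002, -0.001, -0.016], "angular": [0, 0, 0], "gripper": 1},
    {"slide": [0.002, -0.001, -0.016], "angular": [0, 0, 0], "gripper": 1},
  ],
)

```text
time_s: 15.05
position: [599.4, -193.4, 78.2]
ee_rot: [179.9, -0.0, 67.0]
wrist_force: [-1.6, 0.0, 3.9]
grip_width: 0.1
finger_force: 2.1
```

Request:
send_rows(
  commands=[
    {"slide": [0, 0, -0.002], "angular": [0, 0, 0], "gripper": 1},
    {"slide": [0, 0, -0.004], "angular": [0, 0, 0], "gripper": 1},
    {"slide": [0, 0, -0.005], "angular": [0, 0, 0], "gripper": 1},
    {"slide": [0, 0, -0.005], "angular": [0, 0, 0], "gripper": 1},
  ],
)

```text
time_s: 15.55
position: [599.5, -193.4, 76.0]
ee_rot: [179.9, 0.0, 67.0]
wrist_force: [-5.7, 1.5, 19.4]
grip_width: 0.2
finger_force: 9.7
```

The force is 19 N, so the button has bottomed out. Now backing off and looking at the lever.

Request:
send_rows(
  commands=[
    {"slide": [0, 0, 0], "angular": [0, 0, 0], "gripper": 1},
    {"slide": [0, 0, 0.03], "angular": [0, 0, 0], "gripper": 1},
    {"slide": [0, 0, 0.08], "angular": [0, 0, 0], "gripper": 0.4},
    {"slide": [0, 0, 0.14], "angular": [0, 0, 0], "gripper": 0.4},
    {"slide": [-0.02, -0.04, 0.17], "angular": [0, 0, 0], "gripper": 0.4},
    {"slide": [-0.04, -0.08, 0.19], "angular": [0, 0, 0], "gripper": 0.4},
    {"slide": [-0.06, -0.12, 0.19], "angular": [0, 0, 0], "gripper": 0.4},
    {"slide": [-0.06, -0.13, 0.19], "angular": [0, 0, 0], "gripper": 0.4},
    {"slide": [-0.06, -0.13, 0.19], "angular": [0, 0, 0], "gripper": 0.4},
  ],
)

```text
time_s: 16.68
position: [538.6, -323.7, 261.4]
ee_rot: [-179.9, -0.0, 66.9]
wrist_force: [-0.4, -0.4, -0.2]
grip_width: 51.2
finger_force: 0.0
```

```bash
python3 w.py w6
```

```text
16.675 [ 538.56586126 -323.6988586   261.41953958] [-1.79928255e+02 -4.19133453e-02  6.69337011e+01] [ 567.81487332 -256.22244437  389.24448017] [ 1.63292206e+02  4.95647227e-02 -2.30706924e+01]
```

View pics/w6.png

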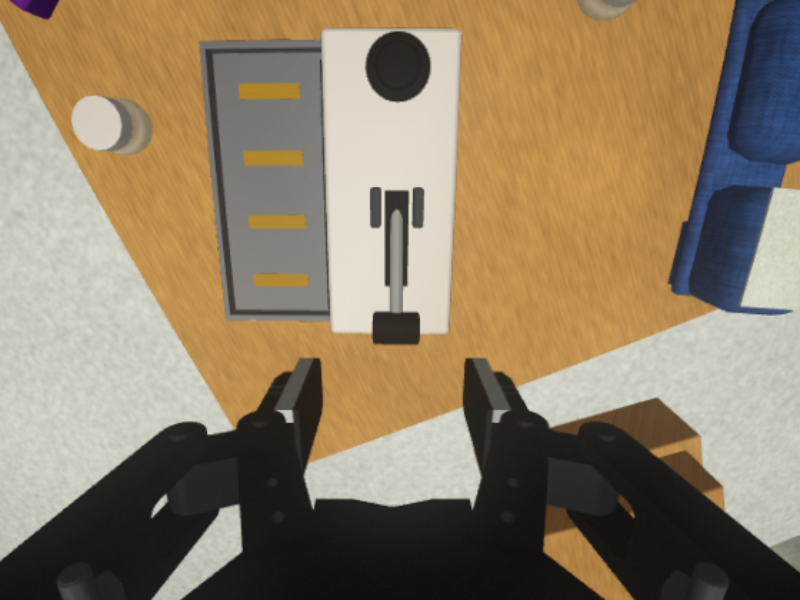

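The lever has dropped, with its grip at (396,328), between and beyond the finger tips. The tray is clear, with brass strips at (269,90), (273,158), (277,222) and (281,280).

```bash
python3 - <<'E'
from h import *
b=M('w6');k=.7
g=onz(b,396*k,327*k,95); print('grip',g,arm.sense()['position'])
print('button',onz(b,398*k,66*k,68))
for p in [(269,90),(273,158),(277,222),(281,280)]: print(onz(b,p[0]*k,p[1]*k,10).round(1))
for p,z in [((322,30),56),((461,30),56),((201,43),24),((228,320),24),((448,333),56)]: print(onz(b,p[0]*k,p[1]*k,z).round(1))
# refit station from w3 & w6
O=[]; 
for n,L in (('w3',[((470,133),56,(-5,115)),((606,135),56,(95,115)),((334,134),24,(-105,115)),((343,398),24,(-105,-115)),((546,170),68,(50,88))]),
            ('w6',[((322,30),56,(-5,115)),((461,30),56,(95,115)),((201,43),24,(-105,115)),((228,320),24,(-105,-115)),((448,333),56,(95,-115)),((398,66),68,(50,88))])):
    for p,z,s in L: O.append((onz(M(n),p[0]*k,p[1]*k,z)[:2],s))
W=np.array([o[0] for o in O]);S=np.array([o[1] for o in O],float)
sm,wm=S.mean(0),W.mean(0);U,D,Vt=np.linalg.svd((S-sm).T@(W-wm));Rm=(U@Vt).T;t=wm-Rm@sm
print(np.degrees(np.arctan2(Rm[1,0],Rm[0,0])),t,D.sum()/((S-sm)**2).sum());print((W-S@Rm.T-t).round(1).tolist())
for th in (1.1,.8,.5,.2,0,-.15,-.2): print(th,(Rm@np.array([50,-10-95*np.sin(th)])+t).round(1),50+95*np.cos(th))
for y in (81,27,-27,-81): print((Rm@np.array([-52.5,y])+t).round(1))
E
```

```text
grip [ 526.70646    -359.31350504   95.        ] [ 539.30327988 -322.02540242  261.56322056]
button [ 598.02675722 -194.80560787   68.        ]
[ 499.6 -158.3   10. ]
[ 478.3 -207.6   10. ]
[ 456.7 -257.3   10. ]
[ 435.8 -305.7   10. ]
[ 559.6 -150.1   56. ]
[ 648.7 -188.    56. ]
[ 468.9 -109.5   24. ]
[ 378.6 -318.2   24. ]
[ 559.  -394.9   56. ]
-23.305588142314853 [ 517.66883994 -254.6155076 ] 0.9837985352820174
[[-0.5, -0.9], [-3.3, 0.6], [0.9, -0.1], [1.9, 2.0], [-2.5, 2.7], [1.0, -3.0], [-1.7, -1.4], [2.2, -2.0], [2.9, 0.4], [-0.4, 3.0], [-0.4, -1.2]]
1.1 [ 526.1 -361.3] 93.09163153542985
0.8 [ 532.7 -346.2] 116.18713738798071
0.5 [ 541.6 -325.4] 133.3703433795854
0.2 [ 552.2 -300.9] 143.10632489491798
0 [ 559.6 -283.6] 145.0
-0.15 [ 565.2 -270.5] 143.93325240392403
-0.2 [ 567.1 -266.2] 143.10632489491798
[ 501.5 -159.5]
[ 480.1 -209. ]
[ 458.8 -258.6]
[ 437.4 -308.2]
```

Request:
send_rows(
  commands=[
    {"slide": [-0.006, -0.018, -0.03], "angular": [0, 0, 0], "gripper": 0.4},
    {"slide": [-0.0125, -0.037, -0.08], "angular": [0, 0, 0], "gripper": 0.4},
    {"slide": [-0.0125, -0.037, -0.13], "angular": [0, 0, 0], "gripper": 0.4},
    {"slide": [-0.0125, -0.037, -0.16], "angular": [0, 0, 0], "gripper": 0.4},
    {"slide": [-0.0125, -0.037, -0.172], "angular": [0, 0, 0], "gripper": 0.4},
    {"slide": [-0.0125, -0.037, -0.172], "angular": [0, 0, 0], "gripper": 0.4},
    {"slide": [-0.0125, -0.037, -0.172], "angular": [0, 0, 0], "gripper": 0.4},
  ],
  squeeze=20,
)

```text
time_s: 17.6
position: [527.8, -360.4, 92.0]
ee_rot: [179.8, 0.0, 67.1]
wrist_force: [0.0, -0.5, 0.1]
grip_width: 51.4
finger_force: 0.0
```

Request:
send_rows(
  commands=[
    {"slide": [0, 0, 0], "angular": [0, 0, 0], "gripper": 0.7},
    {"slide": [0, 0, 0], "angular": [0, 0, 0], "gripper": 0.7},
    {"slide": [0, 0, 0], "angular": [0, 0, 0], "gripper": 0.7},
    {"slide": [0, 0, 0], "angular": [0, 0, 0], "gripper": 0.7},
  ],
)

```text
time_s: 18.1
position: [525.6, -360.2, 91.9]
ee_rot: [-179.9, 0.0, 66.9]
wrist_force: [-2.3, 2.1, 5.3]
grip_width: 33.3
finger_force: 23.8
```

Request:
send_rows(
  commands=[
    {"slide": [0.002, 0.0043, 0.0082], "angular": [0, 0, 0], "gripper": 0.7},
    {"slide": [0.004, 0.0094, 0.016], "angular": [0, 0, 0], "gripper": 0.7},
    {"slide": [0.008, 0.0183, 0.0264], "angular": [0, 0, 0], "gripper": 0.7},
    {"slide": [0.0123, 0.0285, 0.0353], "angular": [0, 0, 0], "gripper": 0.7},
    {"slide": [0.017, 0.04, 0.0425], "angular": [0, 0, 0], "gripper": 0.7},
    {"slide": [0.0224, 0.052, 0.0477], "angular": [0, 0, 0], "gripper": 0.7},
    {"slide": [0.0224, 0.052, 0.0477], "angular": [0, 0, 0], "gripper": 0.7},
  ],
)

```text
time_s: 18.98
position: [549.2, -305.9, 139.1]
ee_rot: [-179.9, -0.1, 67.1]
wrist_force: [-6.0, 1.5, 3.2]
grip_width: 33.5
finger_force: 21.8
```

Now the remainder, relative to (22.4, 52, 47.7), ending slightly past home.

Request:
send_rows(
  commands=[
    {"slide": [0.0055, 0.0127, 0.003], "angular": [0, 0, 0], "gripper": 0.7},
    {"slide": [0.011, 0.0258, 0.0042], "angular": [0, 0, 0], "gripper": 0.7},
    {"slide": [0.0165, 0.0385, 0.0031], "angular": [0, 0, 0], "gripper": 0.7},
    {"slide": [0.018, 0.042, 0.0026], "angular": [0, 0, 0], "gripper": 0.7},
    {"slide": [0.018, 0.042, 0.0026], "angular": [0, 0, 0], "gripper": 0.7},
    {"slide": [0.018, 0.042, 0.0026], "angular": [0, 0, 0], "gripper": 0.7},
  ],
)

```text
time_s: 19.73
position: [567.0, -264.8, 141.2]
ee_rot: [-180.0, -0.1, 67.1]
wrist_force: [-5.3, 3.1, 3.0]
grip_width: 33.6
finger_force: 21.6
```

Request:
send_rows(
  commands=[
    {"slide": [0, 0, 0], "angular": [0, 0, 0], "gripper": 0.4},
    {"slide": [0, 0, 0], "angular": [0, 0, 0], "gripper": 0.4},
    {"slide": [0, 0, 0.04], "angular": [0, 0, 0], "gripper": 0.4},
    {"slide": [0, 0, 0.09], "angular": [0, 0, 0], "gripper": 0.4},
    {"slide": [0, 0.03, 0.14], "angular": [0, 0, 8], "gripper": 0.4},
    {"slide": [-0.02, 0.08, 0.15], "angular": [0, 0, 16], "gripper": 0.4},
    {"slide": [-0.04, 0.13, 0.15], "angular": [0, 0, 23], "gripper": 0.4},
    {"slide": [-0.05, 0.18, 0.15], "angular": [0, 0, 23], "gripper": 0.4},
    {"slide": [-0.05, 0.2, 0.15], "angular": [0, 0, 23], "gripper": 0.4},
    {"slide": [-0.05, 0.2, 0.15], "angular": [0, 0, 23], "gripper": 0.4},
  ],
)

```text
time_s: 20.98
position: [517.6, -64.4, 291.4]
ee_rot: [179.8, -0.0, 90.2]
wrist_force: [0.1, -1.0, -0.3]
grip_width: 51.6
finger_force: 0.0
```

```bash
python3 w.py w7; python3 - <<'E'
from h import *
s=cams.grab_frame('side'); w=np.load('w7.npy'); np.save('side.npy',s)
c=cv2.resize(w,(520,390)); e=cv2.resize(s[100:290,240:400],(280,333)); e=np.vstack([e,np.zeros((57,280,3),np.uint8)])
save('mix3',np.hstack([c,e]))
E
```

```text
20.975 [517.57983916 -64.40412859 291.39149914] [ 1.79830446e+02 -4.38221154e-02  9.02497702e+01] [517.32876936   8.99769249 419.2304952 ] [163.28820679  -0.17501081   0.24755191]
```

View pics/mix3.png

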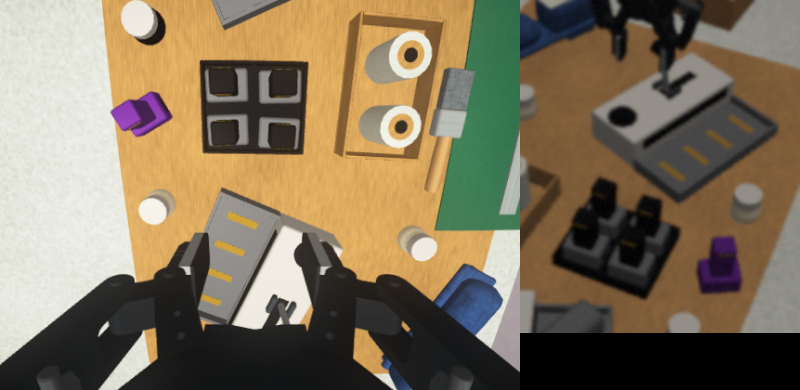

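The packs are still in their pockets, with stem tops at (222,81), (282,82), (222,132) and (283,135). Both spools stand in the carton. I'll check the lever by comparing patches with the first "home" image.

```bash
python3 - <<'E'
from h import *
b=M('w7');k=560/520
for p in [(222,81),(282,82),(222,132),(283,135)]: print(onz(b,p[0]*k,p[1]*k,89).round(1))
# grey bases
w=np.load('w7.npy').astype(int); hsv=cv2.cvtColor(w.astype(np.uint8),cv2.COLOR_RGB2HSV)
m=((hsv[...,1]<40)&(hsv[...,2]>85)&(hsv[...,2]<190)).astype(np.uint8); r=m[70:165,220:330]
n,l,st,c=cv2.connectedComponentsWithStats(r)
for i in range(1,n):
    if st[i,4]>60:
        x,y,ww,hh,ar=st[i]; u,v=220+x+ww/2-.5,70+y+hh/2-.5; print('base',st[i],onz(b,u,v,35).round(1),'w',(onz(b,u+ww/2,v,35)-onz(b,u-ww/2,v,35))[0].round(0),'h',(onz(b,u,v-hh/2,35)-onz(b,u,v+hh/2,35))[1].round(0))
s0=np.load('scene.npy');s1=cams.grab_frame('scene');ms=cams.camera_model('scene')
for n,p in (('home',(565,-270,144)),('drop',(526,-361,93)),('rod',(565,-271,100))):
    u,v=proj(ms,p).astype(int); print(n,u,v,s0[v-4:v+5,u-4:u+5].mean(),s1[v-4:v+5,u-4:u+5].mean(),abs(s0[v-12:v+12,u-14:u+14].astype(int)-s1[v-12:v+12,u-14:u+14]).mean())
print(arm.sense()['position'])
E
```

```text
[481.6  40.1  89. ]
[548.4  39.3  89. ]
[480.2 -15.9  89. ]
[551.3 -19.1  89. ]
base [  1   3  46  37 732] [481.   40.9  35. ] w 55.0 h 42.0
base [ 59   5  45  37 719] [550.4  38.9  35. ] w 54.0 h 42.0
base [  3  53  45  34 638] [481.7 -16.7  35. ] w 56.0 h 42.0
base [ 58  56  45  35 626] [550.7 -20.7  35. ] w 57.0 h 43.0
home 170 155 32.76131687242798 33.00411522633745 2.0386904761904763
drop 157 152 132.08641975308643 132.4814814814815 1.8487103174603174
rod 173 168 126.03292181069959 126.09876543209876 2.0208333333333335
[517.23129404 -68.34550857 290.52670963]
```

The lever is fully home, since the patches match. Now picking the pack at (481.5,-16.5).

Request:
send_rows(
  commands=[
    {"slide": [-0.02, 0.03, -0.05], "angular": [0, 0, 0], "gripper": 0.4},
    {"slide": [-0.035, 0.05, -0.1], "angular": [0, 0, 0], "gripper": 0.4},
    {"slide": [-0.035, 0.05, -0.15], "angular": [0, 0, 0], "gripper": 0.4},
    {"slide": [-0.035, 0.05, -0.19], "angular": [0, 0, 0], "gripper": 0.4},
    {"slide": [-0.035, 0.05, -0.215], "angular": [0, 0, 0], "gripper": 0.4},
    {"slide": [-0.035, 0.05, -0.2226], "angular": [0, 0, 0], "gripper": 0.4},
    {"slide": [-0.035, 0.05, -0.2226], "angular": [0, 0, 0], "gripper": 0.4},
    {"slide": [-0.035, 0.05, -0.2226], "angular": [0, 0, 0], "gripper": 0.8},
    {"slide": [-0.035, 0.05, -0.2226], "angular": [0, 0, 0], "gripper": 0.8},
    {"slide": [-0.035, 0.05, -0.2226], "angular": [0, 0, 0], "gripper": 0.8},
  ],
  squeeze=50,
)

```text
time_s: 22.38
position: [482.3, -16.8, 69.0]
ee_rot: [179.9, 0.0, 90.0]
wrist_force: [-1.6, -1.2, 5.4]
grip_width: 29.3
finger_force: 50.8
```

Request:
send_rows(
  commands=[
    {"slide": [0, 0, 0.03], "angular": [0, 0, 0], "gripper": 0.8},
    {"slide": [0, 0, 0.07], "angular": [0, 0, 0], "gripper": 0.8},
    {"slide": [-0.003, -0.02, 0.11], "angular": [0, 0, 0], "gripper": 0.8},
    {"slide": [-0.01, -0.07, 0.12], "angular": [0, 0, -6], "gripper": 0.8},
    {"slide": [-0.02, -0.125, 0.12], "angular": [0, 0, -12], "gripper": 0.8},
    {"slide": [-0.03, -0.18, 0.12], "angular": [0, 0, -18], "gripper": 0.8},
    {"slide": [-0.038, -0.235, 0.12], "angular": [0, 0, -23], "gripper": 0.8},
    {"slide": [-0.043, -0.275, 0.12], "angular": [0, 0, -23], "gripper": 0.8},
    {"slide": [-0.045, -0.29, 0.12], "angular": [0, 0, -23], "gripper": 0.8},
    {"slide": [-0.045, -0.29, 0.12], "angular": [0, 0, -23], "gripper": 0.8},
  ],
)

```text
time_s: 23.62
position: [436.3, -306.4, 187.5]
ee_rot: [-179.9, -0.0, 66.9]
wrist_force: [0.5, -0.1, -2.8]
grip_width: 29.4
finger_force: 50.2
```

Request:
send_rows(
  commands=[
    {"slide": [0, 0, -0.04], "angular": [0, 0, 0], "gripper": 0.8},
    {"slide": [0, 0, -0.08], "angular": [0, 0, 0], "gripper": 0.8},
    {"slide": [0, 0, -0.104], "angular": [0, 0, 0], "gripper": 0.8},
    {"slide": [0, 0, -0.112], "angular": [0, 0, 0], "gripper": 0.8},
    {"slide": [0, 0, -0.1145], "angular": [0, 0, 0], "gripper": 0.8},
    {"slide": [0, 0, -0.1145], "angular": [0, 0, 0], "gripper": 0.8},
    {"slide": [0, 0, -0.1145], "angular": [0, 0, 0], "gripper": 0.8},
  ],
)

```text
time_s: 24.5
position: [437.5, -307.0, 74.4]
ee_rot: [179.9, 0.0, 67.0]
wrist_force: [-0.0, -0.4, -2.4]
grip_width: 29.7
finger_force: 50.2
```

Request:
send_rows(
  commands=[
    {"slide": [0, 0, 0], "angular": [0, 0, 0], "gripper": 0.45},
    {"slide": [0, 0, 0], "angular": [0, 0, 0], "gripper": 0.45},
    {"slide": [0, 0, 0], "angular": [0, 0, 0], "gripper": 0.45},
    {"slide": [0, 0, 0.03], "angular": [0, 0, 0], "gripper": 0.45},
    {"slide": [0, 0, 0.07], "angular": [0, 0, 0], "gripper": 0.4},
    {"slide": [0, 0, 0.12], "angular": [0, 0, 0], "gripper": 0.4},
  ],
)

```text
time_s: 25.25
position: [436.1, -306.2, 194.1]
ee_rot: [-179.9, -0.0, 67.0]
wrist_force: [1.1, -0.8, -1.0]
grip_width: 51.0
finger_force: 0.0
```

Request:
send_rows(
  commands=[
    {"slide": [0.015, 0.045, 0.02], "angular": [0, 0, 4], "gripper": 0.4},
    {"slide": [0.03, 0.09, 0.04], "angular": [0, 0, 8], "gripper": 0.4},
    {"slide": [0.045, 0.14, 0.06], "angular": [0, 0, 14], "gripper": 0.4},
    {"slide": [0.065, 0.19, 0.08], "angular": [0, 0, 20], "gripper": 0.4},
    {"slide": [0.075, 0.225, 0.09], "angular": [0, 0, 23], "gripper": 0.4},
    {"slide": [0.08, 0.24, 0.097], "angular": [0, 0, 23], "gripper": 0.4},
    {"slide": [0.08, 0.24, 0.097], "angular": [0, 0, 23], "gripper": 0.4},
  ],
)

```text
time_s: 26.12
position: [516.9, -66.3, 290.7]
ee_rot: [180.0, 0.0, 90.0]
wrist_force: [0.4, 0.4, -0.7]
grip_width: 51.3
finger_force: 0.0
```

```bash
cat > base.py <<'E'
from h import *
import sys
s=arm.sense();b=cams.camera_model('wrist');w=cams.grab_frame('wrist');np.save('wb.npy',w)
json.dump({k:(v.tolist() if hasattr(v,'tolist') else v) for k,v in b.items()},open('wb.json','w'))
hsv=cv2.cvtColor(w,cv2.COLOR_RGB2HSV)
m=((hsv[...,1]<40)&(hsv[...,2]>85)&(hsv[...,2]<190)).astype(np.uint8)
m[230:]=0; n,l,st,c=cv2.connectedComponentsWithStats(m)
print(s['time_s'],s['position'].round(1))
for i in range(1,n):
    x,y,ww,hh,ar=st[i]
    if ar>200:
        u,v=x+ww/2-.5,y+hh/2-.5; p=onz(b,u,v,35)
        pts=np.argwhere(l==i)[:,::-1].astype(np.float32); r=cv2.minAreaRect(pts)
        q=onz(b,*r[0],35); print(st[i],p.round(1),'rect',q.round(1),np.round(r[1]),round(r[2],1))
E
python3 base.py
```

```text
26.125 [516.9 -66.3 290.7]
[230   0  65  25 840] [503.2 124.4  35. ] rect [503.2 124.4  35. ] [24. 64.] 90.0
[221  71  47  38 737] [480.8  40.4  35. ] rect [481.1  40.1  35. ] [36. 45.] 86.8
[ 464   71   49   76 1682] [784.9  22.   35. ] rect [786.6  22.9  35. ] [34. 78.] 13.4
[279  73  46  37 720] [549.9  38.7  35. ] rect [549.9  38.7  35. ] [36. 45.] 90.0
[279 124  45  35 630] [550.7 -20.6  35. ] rect [550.7 -20.7  35. ] [44. 33.] 2.4
[539 144  21  85 499] [894.2 -76.6  35. ] rect [908.  -79.4  35. ] [18. 86.] 13.9
[228 205  72  25 908] [ 502.7 -120.9   35. ] rect [ 502.7 -120.9   35. ] [71. 24.] -0.0
```

Request:
send_rows(
  commands=[
    {"slide": [0.02, 0.03, -0.05], "angular": [0, 0, 0], "gripper": 0.4},
    {"slide": [0.034, 0.046, -0.1], "angular": [0, 0, 0], "gripper": 0.4},
    {"slide": [0.034, 0.046, -0.15], "angular": [0, 0, 0], "gripper": 0.4},
    {"slide": [0.034, 0.046, -0.19], "angular": [0, 0, 0], "gripper": 0.4},
    {"slide": [0.034, 0.046, -0.215], "angular": [0, 0, 0], "gripper": 0.4},
    {"slide": [0.034, 0.046, -0.2226], "angular": [0, 0, 0], "gripper": 0.4},
    {"slide": [0.034, 0.046, -0.2226], "angular": [0, 0, 0], "gripper": 0.4},
    {"slide": [0.034, 0.046, -0.2226], "angular": [0, 0, 0], "gripper": 0.8},
    {"slide": [0.034, 0.046, -0.2226], "angular": [0, 0, 0], "gripper": 0.8},
    {"slide": [0.034, 0.046, -0.2226], "angular": [0, 0, 0], "gripper": 0.8},
  ],
)

```text
time_s: 27.42
position: [551.4, -20.8, 69.1]
ee_rot: [179.9, 0.0, 90.0]
wrist_force: [-0.2, -1.6, 5.0]
grip_width: 29.8
finger_force: 49.3
```

Request:
send_rows(
  commands=[
    {"slide": [0, 0, 0.03], "angular": [0, 0, 0], "gripper": 0.8},
    {"slide": [0, 0, 0.07], "angular": [0, 0, 0], "gripper": 0.8},
    {"slide": [-0.008, -0.02, 0.115], "angular": [0, 0, 0], "gripper": 0.8},
    {"slide": [-0.025, -0.06, 0.13], "angular": [0, 0, -6], "gripper": 0.8},
    {"slide": [-0.045, -0.11, 0.13], "angular": [0, 0, -12], "gripper": 0.8},
    {"slide": [-0.065, -0.16, 0.13], "angular": [0, 0, -18], "gripper": 0.8},
    {"slide": [-0.08, -0.2, 0.13], "angular": [0, 0, -23], "gripper": 0.8},
    {"slide": [-0.09, -0.23, 0.13], "angular": [0, 0, -23], "gripper": 0.8},
    {"slide": [-0.093, -0.2375, 0.13], "angular": [0, 0, -23], "gripper": 0.8},
    {"slide": [-0.093, -0.2375, 0.13], "angular": [0, 0, -23], "gripper": 0.8},
  ],
)

```text
time_s: 28.68
position: [457.5, -257.2, 197.6]
ee_rot: [-179.9, -0.1, 67.0]
wrist_force: [0.4, 0.1, -2.7]
grip_width: 29.5
finger_force: 49.5
```

Request:
send_rows(
  commands=[
    {"slide": [0, 0, -0.045], "angular": [0, 0, 0], "gripper": 0.8},
    {"slide": [0, 0, -0.085], "angular": [0, 0, 0], "gripper": 0.8},
    {"slide": [0, 0, -0.113], "angular": [0, 0, 0], "gripper": 0.8},
    {"slide": [0, 0, -0.122], "angular": [0, 0, 0], "gripper": 0.8},
    {"slide": [0, 0, -0.1245], "angular": [0, 0, 0], "gripper": 0.8},
    {"slide": [0, 0, -0.1245], "angular": [0, 0, 0], "gripper": 0.8},
    {"slide": [0, 0, -0.1245], "angular": [0, 0, 0], "gripper": 0.8},
  ],
)

```text
time_s: 29.55
position: [458.7, -258.3, 74.2]
ee_rot: [179.8, 0.0, 67.0]
wrist_force: [-0.1, -0.0, -2.8]
grip_width: 29.4
finger_force: 49.0
```

Request:
send_rows(
  commands=[
    {"slide": [0, 0, 0], "angular": [0, 0, 0], "gripper": 0.45},
    {"slide": [0, 0, 0], "angular": [0, 0, 0], "gripper": 0.45},
    {"slide": [0, 0, 0], "angular": [0, 0, 0], "gripper": 0.45},
    {"slide": [0, 0, 0.03], "angular": [0, 0, 0], "gripper": 0.45},
    {"slide": [0, 0, 0.07], "angular": [0, 0, 0], "gripper": 0.4},
    {"slide": [0, 0, 0.12], "angular": [0, 0, 0], "gripper": 0.4},
  ],
)

```text
time_s: 30.3
position: [457.1, -257.8, 194.0]
ee_rot: [-179.9, -0.0, 67.0]
wrist_force: [1.1, -1.6, 0.2]
grip_width: 51.5
finger_force: 0.0
```

Request:
send_rows(
  commands=[
    {"slide": [0.015, 0.045, 0.02], "angular": [0, 0, 4], "gripper": 0.4},
    {"slide": [0.03, 0.09, 0.04], "angular": [0, 0, 8], "gripper": 0.4},
    {"slide": [0.045, 0.14, 0.06], "angular": [0, 0, 14], "gripper": 0.4},
    {"slide": [0.055, 0.18, 0.08], "angular": [0, 0, 20], "gripper": 0.4},
    {"slide": [0.059, 0.1915, 0.0971], "angular": [0, 0, 23], "gripper": 0.4},
    {"slide": [0.059, 0.1915, 0.0971], "angular": [0, 0, 23], "gripper": 0.4},
    {"slide": [0.059, 0.1915, 0.0971], "angular": [0, 0, 23], "gripper": 0.4},
  ],
)

```text
time_s: 31.18
position: [515.9, -67.9, 289.6]
ee_rot: [-179.9, 0.1, 89.9]
wrist_force: [-0.2, 0.5, -0.2]
grip_width: 51.2
finger_force: 0.0
```

```bash
python3 base.py
```

```text
31.175 [515.9 -67.9 289.6]
[231   0  60  24 731] [500.6 123.   35. ] rect [500.6 123.   35. ] [23. 59.] 90.0
[406  61  38  24 201] [695.6  59.3  35. ] rect [695.8  52.5  35. ] [29. 24.] 40.6
[ 466   68   50   77 1630] [785.2  22.6  35. ] rect [785.9  23.   35. ] [35. 78.] 12.3
[222  70  47  37 751] [480.9  40.4  35. ] rect [481.   40.1  35. ] [36. 46.] 88.1
[280  71  47  37 740] [550.3  39.1  35. ] rect [550.7  38.7  35. ] [36. 46.] 88.6
[542 153  18  75 227] [894.4 -84.5  35. ] rect [894.4 -84.5  35. ] [74. 17.] 90.0
[229 204  75  26 967] [ 504.4 -121.4   35. ] rect [ 504.4 -121.4   35. ] [74. 25.] -0.0
```

Request:
send_rows(
  commands=[
    {"slide": [-0.015, 0.045, -0.04], "angular": [0, 0, 0], "gripper": 0.4},
    {"slide": [-0.03, 0.09, -0.08], "angular": [0, 0, 0], "gripper": 0.4},
    {"slide": [-0.036, 0.107, -0.125], "angular": [0, 0, 0], "gripper": 0.4},
    {"slide": [-0.036, 0.107, -0.17], "angular": [0, 0, 0], "gripper": 0.4},
    {"slide": [-0.036, 0.107, -0.21], "angular": [0, 0, 0], "gripper": 0.4},
    {"slide": [-0.036, 0.107, -0.2226], "angular": [0, 0, 0], "gripper": 0.4},
    {"slide": [-0.036, 0.107, -0.2226], "angular": [0, 0, 0], "gripper": 0.4},
    {"slide": [-0.036, 0.107, -0.2226], "angular": [0, 0, 0], "gripper": 0.8},
    {"slide": [-0.036, 0.107, -0.2226], "angular": [0, 0, 0], "gripper": 0.8},
    {"slide": [-0.036, 0.107, -0.2226], "angular": [0, 0, 0], "gripper": 0.8},
  ],
)

```text
time_s: 32.48
position: [481.6, 40.3, 69.2]
ee_rot: [179.9, 0.0, 90.0]
wrist_force: [-1.0, -0.7, 6.5]
grip_width: 29.5
finger_force: 51.1
```

Request:
send_rows(
  commands=[
    {"slide": [0, 0, 0.03], "angular": [0, 0, 0], "gripper": 0.8},
    {"slide": [0, 0, 0.07], "angular": [0, 0, 0], "gripper": 0.8},
    {"slide": [0, -0.02, 0.115], "angular": [0, 0, 0], "gripper": 0.8},
    {"slide": [0, -0.06, 0.13], "angular": [0, 0, -6], "gripper": 0.8},
    {"slide": [0, -0.11, 0.13], "angular": [0, 0, -12], "gripper": 0.8},
    {"slide": [0, -0.16, 0.13], "angular": [0, 0, -18], "gripper": 0.8},
    {"slide": [0, -0.21, 0.13], "angular": [0, 0, -23], "gripper": 0.8},
    {"slide": [-0.001, -0.24, 0.13], "angular": [0, 0, -23], "gripper": 0.8},
    {"slide": [-0.0015, -0.2488, 0.13], "angular": [0, 0, -23], "gripper": 0.8},
    {"slide": [-0.0015, -0.2488, 0.13], "angular": [0, 0, -23], "gripper": 0.8},
  ],
)

```text
time_s: 33.72
position: [479.0, -207.4, 197.7]
ee_rot: [-179.9, -0.1, 67.0]
wrist_force: [-0.7, 1.2, -2.5]
grip_width: 29.6
finger_force: 50.3
```

Request:
send_rows(
  commands=[
    {"slide": [0, 0, -0.045], "angular": [0, 0, 0], "gripper": 0.8},
    {"slide": [0, 0, -0.085], "angular": [0, 0, 0], "gripper": 0.8},
    {"slide": [0, 0, -0.113], "angular": [0, 0, 0], "gripper": 0.8},
    {"slide": [0, 0, -0.122], "angular": [0, 0, 0], "gripper": 0.8},
    {"slide": [0, 0, -0.1245], "angular": [0, 0, 0], "gripper": 0.8},
    {"slide": [0, 0, -0.1245], "angular": [0, 0, 0], "gripper": 0.8},
    {"slide": [0, 0, -0.1245], "angular": [0, 0, 0], "gripper": 0.8},
  ],
)

```text
time_s: 34.6
position: [480.1, -208.6, 74.3]
ee_rot: [179.9, -0.0, 67.0]
wrist_force: [0.2, -0.3, -1.6]
grip_width: 29.0
finger_force: 49.3
```

Request:
send_rows(
  commands=[
    {"slide": [0, 0, 0], "angular": [0, 0, 0], "gripper": 0.45},
    {"slide": [0, 0, 0], "angular": [0, 0, 0], "gripper": 0.45},
    {"slide": [0, 0, 0], "angular": [0, 0, 0], "gripper": 0.45},
    {"slide": [0, 0, 0.03], "angular": [0, 0, 0], "gripper": 0.45},
    {"slide": [0, 0, 0.07], "angular": [0, 0, 0], "gripper": 0.4},
    {"slide": [0, 0, 0.12], "angular": [0, 0, 0], "gripper": 0.4},
  ],
)

```text
time_s: 35.35
position: [478.6, -208.2, 194.0]
ee_rot: [-179.9, -0.0, 67.0]
wrist_force: [0.6, -1.3, 0.8]
grip_width: 51.2
finger_force: 0.0
```

Request:
send_rows(
  commands=[
    {"slide": [0.012, 0.045, 0.02], "angular": [0, 0, 4], "gripper": 0.4},
    {"slide": [0.024, 0.09, 0.04], "angular": [0, 0, 10], "gripper": 0.4},
    {"slide": [0.034, 0.13, 0.07], "angular": [0, 0, 18], "gripper": 0.4},
    {"slide": [0.0375, 0.1418, 0.0971], "angular": [0, 0, 23], "gripper": 0.4},
    {"slide": [0.0375, 0.1418, 0.0971], "angular": [0, 0, 23], "gripper": 0.4},
    {"slide": [0.0375, 0.1418, 0.0971], "angular": [0, 0, 23], "gripper": 0.4},
    {"slide": [0.0375, 0.1418, 0.0971], "angular": [0, 0, 23], "gripper": 0.4},
  ],
)

```text
time_s: 36.22
position: [515.8, -67.8, 289.1]
ee_rot: [-179.8, 0.0, 89.9]
wrist_force: [0.7, 0.4, -0.3]
grip_width: 51.0
finger_force: 0.0
```

```bash
python3 base.py
```

```text
36.225 [515.8 -67.8 289.1]
[232   0  60  24 737] [501.3 123.1  35. ] rect [501.3 123.1  35. ] [23. 59.] 90.0
[411  61  29  24 208] [695.5  59.5  35. ] rect [692.9  54.3  35. ] [27. 20.] 43.3
[ 467   68   50   75 1587] [785.3  24.   35. ] rect [785.7  22.9  35. ] [35. 78.] 11.9
[281  71  46  37 758] [550.4  39.3  35. ] rect [550.4  39.3  35. ] [36. 45.] 90.0
[230 204  73  26 953] [ 504. -121.   35.] rect [ 504. -121.   35.] [72. 25.] 0.0
```

Last pack at (550.4,39.2), going to the slot at (500.5,-159).

Request:
send_rows(
  commands=[
    {"slide": [0.015, 0.045, -0.04], "angular": [0, 0, 0], "gripper": 0.4},
    {"slide": [0.03, 0.09, -0.08], "angular": [0, 0, 0], "gripper": 0.4},
    {"slide": [0.0337, 0.1055, -0.125], "angular": [0, 0, 0], "gripper": 0.4},
    {"slide": [0.0337, 0.1055, -0.17], "angular": [0, 0, 0], "gripper": 0.4},
    {"slide": [0.0337, 0.1055, -0.21], "angular": [0, 0, 0], "gripper": 0.4},
    {"slide": [0.0337, 0.1055, -0.2226], "angular": [0, 0, 0], "gripper": 0.4},
    {"slide": [0.0337, 0.1055, -0.2226], "angular": [0, 0, 0], "gripper": 0.4},
    {"slide": [0.0337, 0.1055, -0.2226], "angular": [0, 0, 0], "gripper": 0.8},
    {"slide": [0.0337, 0.1055, -0.2226], "angular": [0, 0, 0], "gripper": 0.8},
    {"slide": [0.0337, 0.1055, -0.2226], "angular": [0, 0, 0], "gripper": 0.8},
  ],
)

```text
time_s: 37.52
position: [551.5, 39.1, 69.5]
ee_rot: [179.8, -0.0, 90.0]
wrist_force: [-0.8, -0.7, 6.3]
grip_width: 29.5
finger_force: 50.8
```

Request:
send_rows(
  commands=[
    {"slide": [0, 0, 0.03], "angular": [0, 0, 0], "gripper": 0.8},
    {"slide": [0, 0, 0.07], "angular": [0, 0, 0], "gripper": 0.8},
    {"slide": [-0.005, -0.02, 0.115], "angular": [0, 0, 0], "gripper": 0.8},
    {"slide": [-0.015, -0.06, 0.13], "angular": [0, 0, -6], "gripper": 0.8},
    {"slide": [-0.028, -0.11, 0.13], "angular": [0, 0, -12], "gripper": 0.8},
    {"slide": [-0.04, -0.16, 0.13], "angular": [0, 0, -18], "gripper": 0.8},
    {"slide": [-0.047, -0.187, 0.13], "angular": [0, 0, -23], "gripper": 0.8},
    {"slide": [-0.05, -0.198, 0.13], "angular": [0, 0, -23], "gripper": 0.8},
    {"slide": [-0.05, -0.198, 0.13], "angular": [0, 0, -23], "gripper": 0.8},
  ],
)

```text
time_s: 38.65
position: [500.3, -158.7, 197.8]
ee_rot: [-180.0, -0.0, 67.1]
wrist_force: [0.3, 0.1, -1.8]
grip_width: 29.6
finger_force: 50.0
```

Request:
send_rows(
  commands=[
    {"slide": [0, 0, -0.045], "angular": [0, 0, 0], "gripper": 0.8},
    {"slide": [0, 0, -0.085], "angular": [0, 0, 0], "gripper": 0.8},
    {"slide": [0, 0, -0.113], "angular": [0, 0, 0], "gripper": 0.8},
    {"slide": [0, 0, -0.122], "angular": [0, 0, 0], "gripper": 0.8},
    {"slide": [0, 0, -0.1245], "angular": [0, 0, 0], "gripper": 0.8},
    {"slide": [0, 0, -0.1245], "angular": [0, 0, 0], "gripper": 0.8},
    {"slide": [0, 0, -0.1245], "angular": [0, 0, 0], "gripper": 0.8},
  ],
)

```text
time_s: 39.52
position: [501.7, -158.3, 74.4]
ee_rot: [179.9, -0.1, 67.1]
wrist_force: [-0.6, 2.0, 1.0]
grip_width: 29.3
finger_force: 49.7
```

Request:
send_rows(
  commands=[
    {"slide": [0, 0, 0], "angular": [0, 0, 0], "gripper": 0.45},
    {"slide": [0, 0, 0], "angular": [0, 0, 0], "gripper": 0.45},
    {"slide": [0, 0, 0], "angular": [0, 0, 0], "gripper": 0.45},
    {"slide": [0, 0, 0.03], "angular": [0, 0, 0], "gripper": 0.45},
    {"slide": [0, 0, 0.07], "angular": [0, 0, 0], "gripper": 0.4},
    {"slide": [0, 0, 0.12], "angular": [0, 0, 0], "gripper": 0.4},
    {"slide": [-0.02, -0.03, 0.17], "angular": [0, 0, 0], "gripper": 0.4},
    {"slide": [-0.04, -0.08, 0.2], "angular": [0, 0, 0], "gripper": 0.4},
    {"slide": [-0.04, -0.12, 0.2], "angular": [0, 0, 0], "gripper": 0.4},
    {"slide": [-0.04, -0.12, 0.2], "angular": [0, 0, 0], "gripper": 0.4},
  ],
)

```text
time_s: 40.78
position: [458.9, -283.6, 273.2]
ee_rot: [180.0, 0.1, 66.5]
wrist_force: [0.1, 0.7, -0.9]
grip_width: 50.9
finger_force: 0.0
```

```bash
python3 w.py w9; python3 - <<'E'
from h import *
s=cams.grab_frame('scene'); w=np.load('w9.npy')
save('mix4',np.hstack([cv2.resize(w,(400,300)),cv2.resize(s[110:320,130:410],(400,300))]))
E
```

```text
40.775 [ 458.88068124 -283.55624557  273.24277291] [1.79978341e+02 1.30649720e-01 6.65366065e+01] [ 488.56900638 -215.82785847  400.85980605] [ 1.63120328e+02 -4.62857015e-02 -2.34648055e+01]
```

View pics/mix4.png

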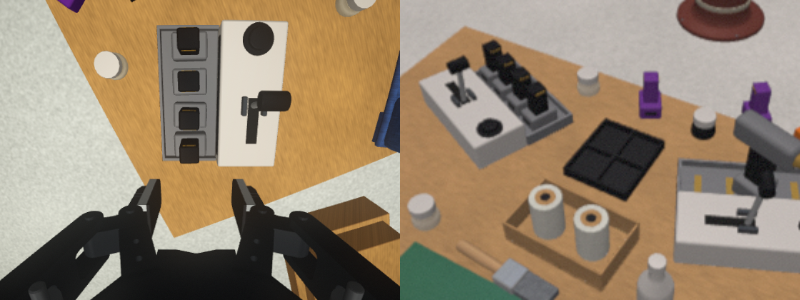

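All four packs stand in the free tray, at left (188,40), (188,81), (187,116) and (189,150). The lever stands home and the spools are in the carton. I'll check numerically that they are flat and inside.

```bash
python3 - <<'E'
from h import *
b=M('w9');w=np.load('w9.npy');hsv=cv2.cvtColor(w,cv2.COLOR_RGB2HSV)
th=np.radians(-23.3);Rm=np.array([[np.cos(th),-np.sin(th)],[np.sin(th),np.cos(th)]]);t=np.array([517.7,-254])
def st(u,v,z): return (Rm.T@(onz(b,u,v,z)[:2]-t)).round(0)
for p in [(188,41),(188,81),(187,117),(189,152)]: print('stem top',st(p[0]*1.4,p[1]*1.4,94))
c=w[20:240,200:320]; save('fin',np.hstack([cv2.resize(c,None,fx=2.6,fy=2.6,interpolation=2)]))
E
```

```text
stem top [-52.  78.]
stem top [-53.  27.]
stem top [-55. -22.]
stem top [-52. -75.]
```

View pics/fin.png

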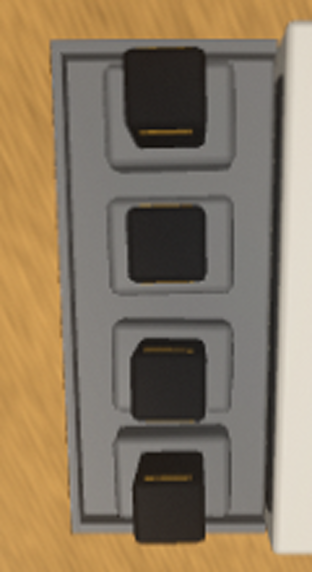

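All four packs sit upright and flat inside the tray, clear of the rim and of each other. The arm is well clear, so I'm handing in.

```bash
python3 -c "
from workcell import arm
print(arm.finish_job())"
```

```text
the job is handed in; nothing more can be done
None
```

I handed the job in at about 41 s on the robot's clock, with no verdict returned: both spools are in the carton, the right station's button was pressed so its lever dropped, the lever was lifted back home, and all four packs now stand upright in that tray.

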